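# Put the lathe accessories back in their holders

## Robot

A 7-joint arm with a two-finger parallel gripper is mounted at the origin on the work surface. World frame = base frame: x ahead of the robot, y to its left, z up, the work surface at z = 0. Lengths are in m, angles in rad, forces in N, time in s.
With the tool pointing down it reaches from about 0.425 to 0.95 m from the base axis. Payload 4.7 kg.
Tool frame: the origin (TCP) lies on the mounting face of the last link; the fingertips stand 182 mm ahead of it and the grasp point (between the pads) lies 164 mm ahead of it; z points along the fingers, y is the line along which they close (so a half turn about z gives the same grasp; the last joint's range is limited). The gripper opens to 87 mm and grips with 3 to 60 N. Pads are 19 mm wide; open, the fingers measure 117 mm over their backs; the gripper's body (75 mm by 190 mm) begins 51 mm behind the grasp point.
Start: joints at [-1.241, 0.469, -0.049, 1.532, 0.024, 1.141, -0.082], TCP at [0.237, 0.632, 0.405] pointing down, gripper open.
Joint ranges: [-2.59, 2.59], [-0.33, 1.99], [-1.39, 1.29], [0.1, 2.45], [-1.04, 4.18], [0.21, 1.99], [-2.66, 2.66]. Speed limits (rad/s): [2.57, 2.57, 3.14, 3.14, 3.14, 3.14, 3.14].

## Interface

Orientations are given as a unit quaternion [x, y, z, w].
In Python, from rig import manip gives the robot as it stands.
- The arm moves only by the tool servo_tool, never from a script. Its argument "commands" is a list of rows, each a list of 7 numbers: the shift along the tool's x, y, z in m, then the turn, a rotation vector about the tool's x, y, z in rad, then the finger opening in m, from 0 to 0.087. A call has 1 to 20 rows; each row shifts and turns the commanded pose from where the row before left it, along the tool's axes as they then stand; what a row does not reach is not made up. A row lasts 1/12 s, in which the tool goes at most 41.7 mm and 7.16 degrees, less where a joint would pass 70% of its speed; a pose out of reach is approached as far as the arm can. A call with a gripper value outside its range is refused whole. The fingers move at their own pace and stop on an object; "force" is the grip in N (left out, the last holds). Time passes only in rows, so rows that do not move let the fingers close. It gives the time, the measured TCP pose, the force, the opening and the grip force at its end, in the units of the state.
- manip.read_state(): the state, without advancing time (a new reading comes with each control period).
- manip.read_camera(name): name is "scene" or "top" or "wrist"; returns a dict with "color" (420x560x3 uint8, blue, green, red), "depth" (420x560 float32, m along the optical axis (not along the pixel's ray), 0 where there is no reading), "vfov" (degrees; the focal length in pixels is half the picture's height over the tangent of half this angle, whatever the lens; pixels are square), "cx", "cy" (the principal point, pixels), "R" (3x3) and "t" (3): a world point X has camera coordinates R X + t; the wrist camera has in their place "tool_from_camera" (4x4, takes a point from camera to tool coordinates, whose origin is the TCP and whose axes are the flange's). Camera axes: x right, y down, z forward; pixel columns grow to the right and rows downward; lengths in m; the calibration is good to about 2 mm. A picture is of the moment at which its call begins: read the wrist's pose just before it.
- manip.hand_in(): hands the job in; it is judged then, once.
The state is a dict: "clock": time; "qpos": joint angles; "qd": joint speeds; "effort": joint torques, N m; "position": TCP position; "tool_rot": TCP orientation; "ft_force": force on the tool from outside, world axes, zero at the start; "moment": the same for the moment, N m; "opening": finger opening in m; "gripper_force": force on a finger pad.
Only numpy, scipy, OpenCV 4.12 (cv2) and the standard library are available. Lean on these libraries where they do the work, as an engineer would, in place of code of your own. Each camera call takes 0.05 s, during which the arm holds its last target. There are 200 camera calls.

## Task

Tidy the bench: put each of the four loose lathe accessories (drill chuck, gear wheel, square tool block, long vice jaw) back into the shallow plywood holder whose recess matches its outline and size, sitting flat and upright on the floor of the recess. Set each one down, do not drop it, and leave the grease tin standing where it is.

Things in the scene. Friction and masses are not known exactly. Their poses are not given: they have to be found in the camera images.
- chuck: Drill chuck, bright steel, standing upright: a plain round body 46 mm in diameter up to 42 mm above its underside, then a cone to 26 mm diameter at 56 mm; with three small jaw tips it is 62 mm high. About 0.4 kg. Grip it across the round body. Origin: centre of its underside; z up through the standing thing. It belongs in the small round holder.
- gear: Change gear, bright steel, lying flat: a toothed disc 87 mm in diameter (too wide to grip) and 14 mm thick, with a round hub 34 mm in diameter that rises from the disc's top to 40 mm above the underside. About 0.5 kg. Grip it by the hub. Origin: centre of its underside; z up through the standing thing. It belongs in the large round holder.
- toolblock: Lathe tool block, dark steel, 48 x 48 mm square and 42 mm high, with smooth parallel sides and two bright screws on top, which stand 4 mm proud. About 0.5 kg. Its x and y axes are square to its sides. Origin: centre of its underside; z up through the standing thing. It belongs in the square holder, sides parallel to the recess, any quarter turn.
- jaw: Aluminium vice jaw, a bar 112 mm long (along its x axis), 28 mm wide (along y) and 36 mm high, two dark holes in its top. About 0.3 kg. Grip it across its width at the middle. Origin: centre of its underside; z up through the standing thing. It belongs in the long holder, along it, either way round.
- holder_small_round: Small round holder: a ring-shaped rim around a round recess 64 mm in diameter (80 mm outside). Plywood, fixed to the bench, with a dark rubber floor; the floor is 3 mm and the top of the 8 mm wide rim 9 mm above the bench. Origin: centre of the underside, on the bench, under the centre of the recess; z up.
- holder_large_round: Large round holder: a ring-shaped rim around a round recess 104 mm in diameter (120 mm outside). Plywood, fixed to the bench, with a dark rubber floor; the floor is 3 mm and the top of the 8 mm wide rim 9 mm above the bench. Origin: centre of the underside, on the bench, under the centre of the recess; z up.
- holder_square: Square holder: a rim around a square recess 64 x 64 mm (80 x 80 mm outside), sides along its x and y axes. Plywood, fixed to the bench, with a dark rubber floor; the floor is 3 mm and the top of the 8 mm wide rim 9 mm above the bench. Origin: centre of the underside, on the bench, under the centre of the recess; z up.
- holder_long: Long holder: a rim around an oblong recess 128 mm (along its x axis) x 44 mm (along y), 144 x 60 mm outside. Plywood, fixed to the bench, with a dark rubber floor; the floor is 3 mm and the top of the 8 mm wide rim 9 mm above the bench. Origin: centre of the underside, on the bench, under the centre of the recess; z up.
- tin: Grease tin, green with a grey lid, round, 56 mm in diameter and 52 mm high, standing loose among the things; to be left alone. Origin: centre of its underside; z up.

How it is judged:
By the outcome, as a careful person would: the job done as asked, in the order asked, and still so for the second after the job is handed in, with the robot touching nothing.
It also fails if it takes over 122 s, if anything falls off the work surface, if the arm or the gripper's body presses on something with over 40 N, if the wrist force passes 120 N, or if a joint passes its speed limit or range.

## Working session

There is one attempt and no reset: what is moved stays moved. The work goes in short steps, Python scripts to look and compute and a tool call to move; the robot and the scene stay as the last step left them, time stands still between calls to the robot, and variables do not carry over. Pictures are saved under pics/ and viewed, at most 15 in all, crops included, and the job is handed in when it is done.

Besides the shell and the picture viewer there is one more tool, called after "Call:" as name(argument=value, ...), one argument or row to a line, values as JSON. servo_tool: Moves the arm, as the interface text tells. Its arguments: {"type":"object","properties":{"commands":{"type":"array","items":{"type":"array","items":{"type":"number"}}},"force":{"type":"number"}},"required":["commands"]}

```bash
mkdir -p pics; ls; python3 - <<'E'
from rig import manip
import cv2
s=manip.read_state();print({k:s[k] for k in('clock','position','tool_rot','opening','ft_force')})
for n in('top','scene'):
    c=manip.read_camera(n);cv2.imwrite(f'pics/{n}0.png',c['color']);print(n,c['vfov'],c['cx'],c['cy'],c['R'],c['t'])
E
```

```text
pics
{'clock': 0.0, 'position': array([0.23694169, 0.63179997, 0.40370404]), 'tool_rot': array([ 1.78432802e-01,  9.83951632e-01, -9.51131469e-04, -1.29236397e-04]), 'opening': 0.08714063341034414, 'ft_force': array([-0.01939344,  0.66632521, -0.2215937 ])}
top 42.380378057566226 284.266568892002 208.84310611162337 [[ 0.00254917 -0.99992912  0.01162964]
 [-0.9977041  -0.00333021 -0.06764195]
 [ 0.06767588 -0.01143051 -0.99764188]] [-0.01778125  0.50635382  1.51737673]
scene 48.31841753810828 275.7567834731482 213.87742484927963 [[ 0.24623623  0.96910661  0.01414589]
 [ 0.5737055  -0.13397574 -0.80803002]
 [-0.78117202  0.20708184 -0.58897147]] [-0.12312977 -0.26112678  1.48837873]
```

View pics/top0.png

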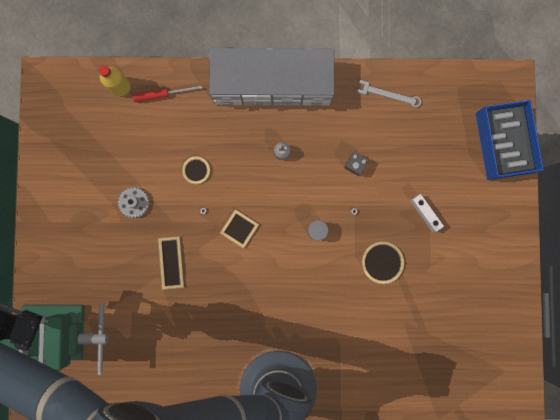

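View pics/scene0.png

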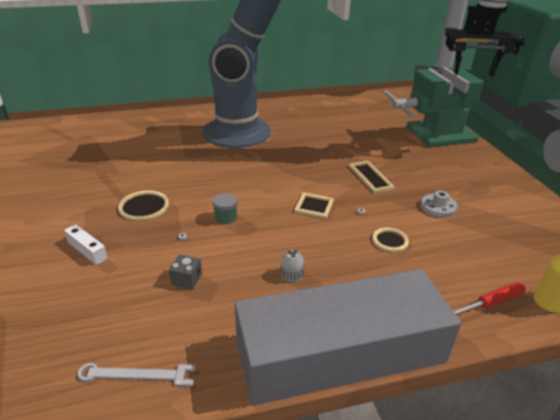

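Top view: chuck (282,151), gear (133,202), block (357,163), jaw (428,213), tin (318,230); holders: small round (196,170), large round (383,263), square (239,229), long (171,263). Two small nuts and a grey box behind the chuck are also there.

```bash
cat > h.py <<'E'
from rig import manip
import cv2, numpy as np
from scipy.spatial.transform import Rotation as Ro
def cam(n):
    s=manip.read_state(); c=manip.read_camera(n)
    if n=='wrist':
        T=np.eye(4);T[:3,:3]=Ro.from_quat(s['tool_rot']).as_matrix();T[:3,3]=s['position']
        M=T@np.array(c['tool_from_camera']); c['Rw'],c['o']=M[:3,:3],M[:3,3]
    else: c['Rw']=np.array(c['R']).T; c['o']=-c['Rw']@np.array(c['t'])
    c['f']=210/np.tan(np.radians(c['vfov']/2)); c['s']=s
    return c
def onz(c,uv,z):
    uv=np.asarray(uv,float).reshape(-1,2)
    d=np.c_[(uv[:,0]-c['cx'])/c['f'],(uv[:,1]-c['cy'])/c['f'],np.ones(len(uv))]@c['Rw'].T
    return (c['o']+d*((z-c['o'][2])/d[:,2])[:,None])[:,:2]
def proj(c,X):
    p=(np.atleast_2d(X)-c['o'])@c['Rw']; return p[:,:2]/p[:,2:]*c['f']+[c['cx'],c['cy']]
def blobs(mask,near,minarea=30):
    """largest contour whose centre lies near the pixel"""
    cs,_=cv2.findContours(mask.astype(np.uint8)*255,cv2.RETR_EXTERNAL,cv2.CHAIN_APPROX_NONE)
    cs=[k for k in cs if len(k)>4 and cv2.contourArea(k)>minarea and np.hypot(*(np.array(cv2.minAreaRect(k)[0])-near))<near_r]
    return max(cs,key=cv2.contourArea)
near_r=20
E
python3 - <<'E'
from h import *
c=cam('top'); im=c['color']; hsv=cv2.cvtColor(im,cv2.COLOR_BGR2HSV)
for n,p in dict(small=(196,170),large=(383,263),square=(239,229),long=(171,263)).items():
    k=blobs((im.max(2)<75),p)
    w=onz(c,k.reshape(-1,2),.003).astype(np.float32); r=cv2.minAreaRect(w)
    print(n,np.round(r[0],4),np.round(r[1],4),round(r[2],1),'ell',np.round(cv2.fitEllipse(w)[0],4))
for n,p,z in (('chuck',(282,151),.06),('gear',(133,202),.014),('block',(357,163),.042),('jaw',(428,213),.036),('tin',(318,230),.052)):
    m=hsv[...,1]<70
    k=blobs(m,p); w=onz(c,k.reshape(-1,2),z).astype(np.float32); r=cv2.minAreaRect(w)
    print(n,np.round(r[0],4),np.round(r[1],4),round(r[2],1))
d=c['depth'];print('box height pts',[ (round(float(d[v,u]),3)) for u,v in((270,75),(282,151),(384,263),(300,300))], onz(c,[(210,105),(333,105)],.2))
w=manip.read_camera('wrist');print(w['vfov'],w['cx'],w['cy'],np.round(w['tool_from_camera'],3))
E
```

```text
small [0.6182 0.2384] [0.0578 0.0544] 0.7 ell [0.6184 0.2385]
large [ 0.3567 -0.2952] [0.0964 0.0972] 0.1 ell [ 0.3563 -0.296 ]
square [0.4513 0.1131] [0.0596 0.06  ] 57.8 ell [0.4513 0.113 ]
long [0.3539 0.3062] [0.1242 0.0405] 5.6 ell [0.3526 0.3064]
chuck [ 0.6657 -0.0077] [0.0476 0.0416] 0.2
gear [0.5247 0.4108] [0.0852 0.0877] 0.2
block [ 0.6332 -0.2172] [0.048  0.0535] 60.2
jaw [ 0.4946 -0.4159] [0.1149 0.0369] 35.1
tin [ 0.4472 -0.1079] [0.0526 0.0525] 90.0
box height pts [1.475, 1.506, 1.543, 1.533] [[ 0.75604519  0.17390673]
 [ 0.75778762 -0.13684932]]
65.47181537390462 281.1571681503188 211.1694441298018 [[-0.    -0.962 -0.275  0.075]
 [ 1.    -0.001  0.     0.   ]
 [-0.    -0.275  0.962  0.021]
 [ 0.     0.     0.     1.   ]]
```

Call:
servo_tool(
  commands=[
    [0,0,0,0,0,-0.12,0.087],
    [0,0,0,0,0,-0.12,0.087],
    [0,0,0,0,0,-0.12,0.087],
    [-0.0227,-0.032,0,0,0,0,0.087],
    [-0.0227,-0.032,0,0,0,0,0.087],
    [-0.0227,-0.032,0,0,0,0,0.087],
    [-0.0227,-0.032,0,0,0,0,0.087],
    [-0.0227,-0.032,0,0,0,0,0.087],
    [-0.0227,-0.032,0,0,0,0,0.087],
    [-0.0227,-0.032,0,0,0,0,0.087],
    [-0.0227,-0.032,0,0,0,0,0.087],
    [-0.0227,-0.032,0,0,0,0,0.087],
    [-0.0227,-0.032,0,0,0,0,0.087],
    [-0.0227,-0.032,0,0,0,0,0.087],
    [-0.0227,-0.032,0,0,0,0,0.087],
    [-0.0227,-0.032,0,0,0,0,0.087],
    [-0.0227,-0.032,0,0,0,0,0.087],
    [-0.0227,-0.032,0,0,0,0,0.087],
    [-0.0227,-0.032,0,0,0,0,0.087],
    [0,0,0,0,0,0,0.087],
  ],
  force=25,
)

```text
clock: 1.87
position: [0.6044, 0.1113, 0.4047]
tool_rot: [0.006, 1.0, -0.003, 0.002]
ft_force: [1.2, -1.0, 0.5]
opening: 0.0867
gripper_force: 0.0
```

```bash
python3 - <<'E'
from h import *
c=cam('wrist');cv2.imwrite('pics/w1.png',c['color']);print(c['s']['position'],c['s']['tool_rot'],c['s']['qpos'])
for n,p in dict(small=(.6182,.2384,.009),square=(.4513,.1131,.009),chuck=(.6657,-.0077,.05),gear=(.5247,.4108,.014),tin=(.447,-.108,.05),block=(.633,-.217,.04)).items(): print(n,proj(c,p)[0].round())
E
```

```text
[0.60444279 0.11126769 0.40467717] [ 0.00580376  0.99997768 -0.00291445  0.00156668] [-0.33561129  0.36800006  0.11047883  1.6915589  -0.03767114  1.08270577
  1.34432484]
small [392. 194.]
square [283.  38.]
chuck [175. 247.]
gear [561. 109.]
tin [42. 26.]
block [-14. 218.]
```

View pics/w1.png

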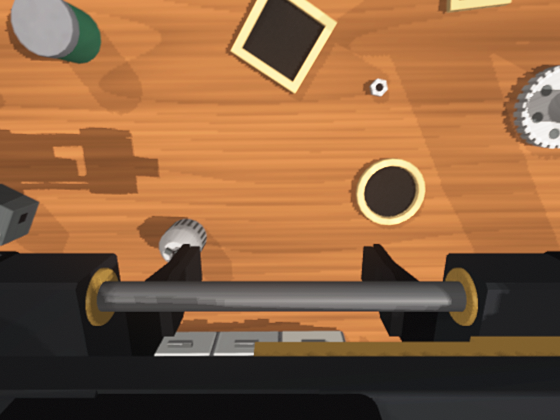

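The wrist view shows the small holder (391,191), square holder (284,43), chuck (184,240), tin (60,30), gear at the right edge and a nut at (378,88). Step towards the chuck and measure.

Call:
servo_tool(
  commands=[
    [0.018,-0.03,0.01,0,0,0,0.087],
    [0.018,-0.03,0.01,0,0,0,0.087],
    [0.018,-0.03,0.01,0,0,0,0.087],
    [0.018,-0.03,0.01,0,0,0,0.087],
    [0,0,0,0,0,0,0.087],
    [0,0,0,0,0,0,0.087],
  ],
)

```text
clock: 2.42
position: [0.5277, -0.0005, 0.3643]
tool_rot: [0.001, 1.0, 0.0, -0.001]
ft_force: [0.1, 0.8, 0.2]
opening: 0.0871
gripper_force: 0.0
```

```bash
python3 - <<'E'
from h import *
c=cam('wrist');im=c['color'];cv2.imwrite('pics/w2.png',im);print(c['s']['position'],c['s']['tool_rot'])
for n,p in dict(small=(.6182,.2384,.009),square=(.4513,.1131,.009),chuckbase=(.6657,-.0077,0.),chuck=(.6657,-.0077,.062),tin=(.447,-.108,.05),block=(.633,-.217,.04)).items(): print(n,proj(c,p)[0].round())
E
```

```text
[ 5.27688023e-01 -4.51425637e-04  3.64337414e-01] [ 6.09275615e-04  9.99999509e-01  1.41703703e-04 -7.68581773e-04]
small [494. 272.]
square [396. 117.]
chuckbase [275. 305.]
chuck [274. 339.]
tin [155. 112.]
block [ 74. 299.]
```

View pics/w2.png

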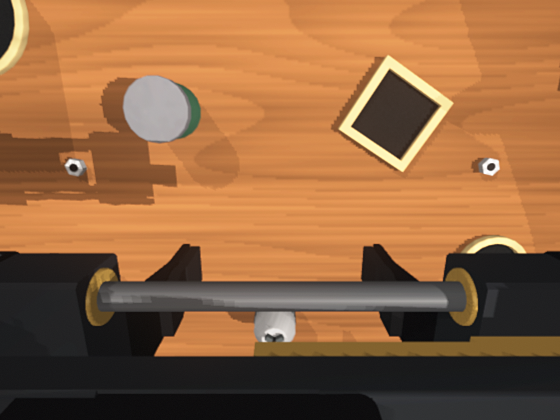

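The tin is at (155,108), the square holder at (395,115), and the chuck tip at (274,340). The tip is where the top-camera estimate predicted, so I trust those estimates. Next I grip the chuck.

Call:
servo_tool(
  commands=[
    [-0.0345,-0.0019,0.016,0,0,0,0.087],
    [-0.0345,-0.0019,0.016,0,0,0,0.087],
    [-0.0345,-0.0019,0.016,0,0,0,0.087],
    [-0.0345,-0.0019,0.016,0,0,0,0.087],
    [0,0,0,0,0,0,0.087],
    [0,0,0.03,0,0,0,0.087],
    [0,0,0.03,0,0,0,0.087],
    [0,0,0.03,0,0,0,0.087],
    [0,0,0.02,0,0,0,0.087],
    [0,0,0,0,0,0,0.087],
    [0,0,0,0,0,0,0.087],
  ],
)

```text
clock: 3.38
position: [0.6671, -0.005, 0.1901]
tool_rot: [-0.002, 1.0, 0.001, -0.001]
ft_force: [0.2, -0.4, 0.9]
opening: 0.0869
gripper_force: 0.0
```

```bash
python3 - <<'E'
from h import *
c=cam('wrist');im=c['color'];cv2.imwrite('pics/w3.png',im);print(c['s']['position'],c['s']['ft_force'])
c=cam('top');im=c['color']
# small-holder etc. heights of the grey box for clearance
d=c['depth'];uv=np.array([(270,60),(270,75),(270,90)]);
for u,v in uv:
    p=np.array([(u-c['cx'])/c['f'],(v-c['cy'])/c['f'],1])*d[v,u]; print((c['Rw']@p+c['o']).round(3))
E
```

```text
[ 0.66708557 -0.00500722  0.19010469] [ 0.15557669 -0.4164299   0.92960532]
[0.907 0.025 0.103]
[0.865 0.024 0.103]
[0.824 0.024 0.103]
```

View pics/w3.png

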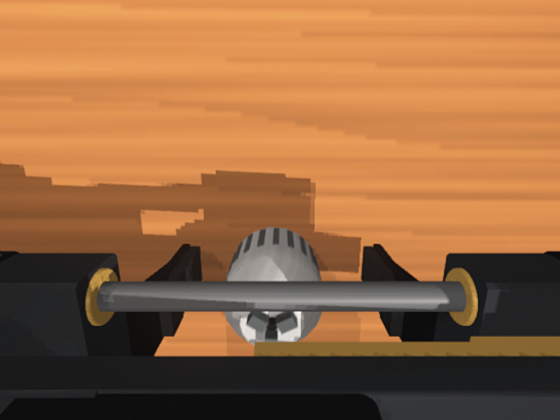

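The chuck, at columns 226–320, sits between the fingers. Close and lift.

Call:
servo_tool(
  commands=[
    [0,0,0,0,0,0,0.04],
    [0,0,0,0,0,0,0.04],
    [0,0,0,0,0,0,0.04],
    [0,0,0,0,0,0,0.04],
    [0,0,0,0,0,0,0.04],
    [0,0,0,0,0,0,0.04],
    [0,0,0,0,0,0,0.04],
    [0,0,0,0,0,0,0.04],
    [0,0,-0.01,0,0,0,0.04],
    [0,0,-0.02,0,0,0,0.04],
    [0,0,-0.03,0,0,0,0.04],
    [0,0,0,0,0,0,0.04],
  ],
  force=30,
)

```text
clock: 4.48
position: [0.6687, -0.007, 0.2558]
tool_rot: [-0.001, 1.0, 0.0, 0.004]
ft_force: [2.4, -1.0, -3.4]
opening: 0.0451
gripper_force: 30.0
```

Call:
servo_tool(
  commands=[
    [0.0064,0.0306,0,0,0,0,0.04],
    [0.0064,0.0306,0,0,0,0,0.04],
    [0.0064,0.0306,0,0,0,0,0.04],
    [0.0064,0.0306,0,0,0,0,0.04],
    [0.0064,0.0306,0,0,0,0,0.04],
    [0.0064,0.0306,0,0,0,0,0.04],
    [0.0064,0.0306,0,0,0,0,0.04],
    [0.0064,0.0306,0,0,0,0,0.04],
    [0,0,0.02,0,0,0,0.04],
    [0,0,0.01,0,0,0,0.04],
    [0,0,0,0,0,0,0.04],
  ],
)

```text
clock: 5.4
position: [0.6135, 0.2373, 0.217]
tool_rot: [-0.001, 1.0, -0.002, -0.004]
ft_force: [-0.8, -1.1, -6.2]
opening: 0.045
gripper_force: 30.0
```

```bash
python3 - <<'E'
from h import *
c=cam('wrist');im=c['color'];cv2.imwrite('pics/w4.png',im);print(c['s']['position'],c['s']['ft_force'])
E
```

```text
[0.61354638 0.23734141 0.21700816] [-0.82713531 -1.11365972 -6.18382523]
```

View pics/w4.png

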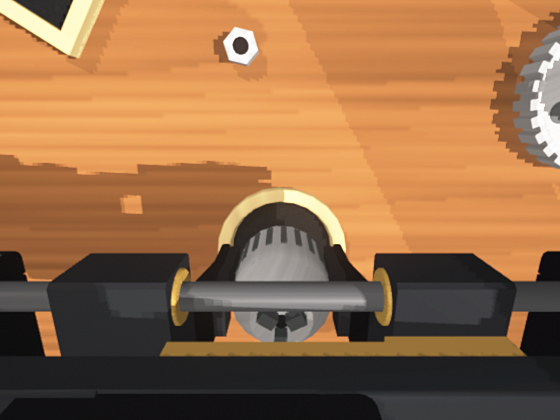

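Call:
servo_tool(
  commands=[
    [-0.003,0,0.01,0,0,0,0.04],
    [0,0,0.006,0,0,0,0.04],
    [0,0,0.004,0,0,0,0.04],
    [0,0,0.002,0,0,0,0.04],
    [0,0,0,0,0,0,0.04],
    [0,0,0,0,0,0,0.04],
  ],
)

```text
clock: 5.95
position: [0.6186, 0.2376, 0.1988]
tool_rot: [-0.0, 1.0, 0.0, 0.0]
ft_force: [0.4, 0.3, -5.9]
opening: 0.0449
gripper_force: 30.0
```

Call:
servo_tool(
  commands=[
    [0,0,0.003,0,0,0,0.04],
    [0,0,0.0015,0,0,0,0.04],
    [0,0,0.001,0,0,0,0.04],
    [0,0,0,0,0,0,0.04],
    [0,0,0,0,0,0,0.04],
  ],
)

```text
clock: 6.37
position: [0.6185, 0.2378, 0.1937]
tool_rot: [-0.001, 1.0, 0.0, 0.0]
ft_force: [-1.9, 0.1, -0.5]
opening: 0.0451
gripper_force: 30.0
```

Contact: the weight has gone off the wrist. Release and rise.

Call:
servo_tool(
  commands=[
    [0,0,0,0,0,0,0.055],
    [0,0,0,0,0,0,0.06],
    [0,0,0,0,0,0,0.065],
    [0,0,0,0,0,0,0.065],
    [0,0,-0.01,0,0,0,0.065],
    [0,0,-0.025,0,0,0,0.065],
    [0,0,-0.035,0,0,0,0.065],
    [0,0,-0.035,0,0,0,0.065],
    [0,0,0,0,0,0,0.087],
    [0,0,0,0,0,0,0.087],
  ],
)

```text
clock: 7.2
position: [0.6194, 0.2379, 0.3019]
tool_rot: [-0.001, 1.0, 0.001, 0.003]
ft_force: [-0.1, 0.4, -0.2]
opening: 0.0721
gripper_force: 0.0
```

```bash
python3 - <<'E'
from h import *
c=cam('scene');im=c['color'];print([(n,proj(c,p)[0].round()) for n,p in (('small',(.618,.238,.0)),('top',(.618,.238,.065)))])
u,v=proj(c,(.618,.238,.03))[0].astype(int);cv2.imwrite('pics/s5.png',cv2.resize(im[v-60:v+60,u-80:u+80],None,fx=4,fy=4,interpolation=cv2.INTER_CUBIC))
c=cam('wrist');print(c['s']['position'],proj(c,[(.5247,.4108,.04),(.5247,.4108,.014)]).round())
E
```

```text
[('small', array([391., 241.])), ('top', array([396., 218.]))]
[0.61853372 0.23769622 0.2996378 ] [[533.  89.]
 [508.  92.]]
```

View pics/s5.png

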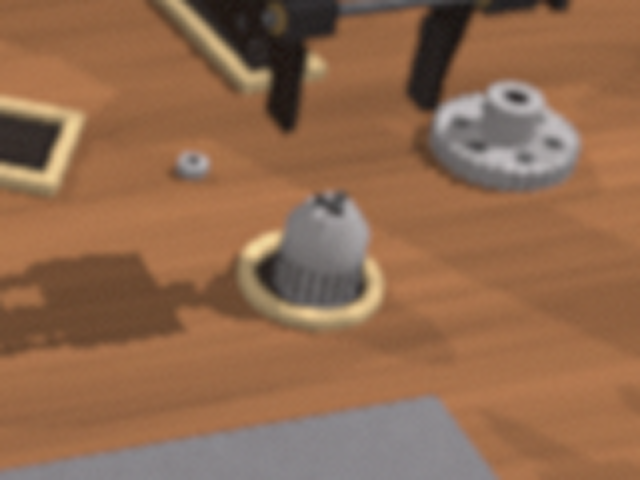

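The chuck stands upright inside the small holder, whose ring is around (310,275) in the crop. Now the gear hub.

Call:
servo_tool(
  commands=[
    [0.0156,0.0289,0.005,0,0,0,0.087],
    [0.0156,0.0289,0.01,0,0,0,0.087],
    [0.0156,0.0289,0.01,0,0,0,0.087],
    [0.0156,0.0289,0.01,0,0,0,0.087],
    [0.0156,0.0289,0.01,0,0,0,0.087],
    [0.0156,0.0289,0.01,0,0,0,0.087],
    [0,0,0,0,0,0,0.087],
    [0,0,0.015,0,0,0,0.087],
    [0,0,0,0,0,0,0.087],
  ],
)

```text
clock: 8.05
position: [0.5228, 0.4108, 0.2242]
tool_rot: [-0.002, 1.0, -0.002, -0.003]
ft_force: [-0.7, -1.0, -0.9]
opening: 0.0868
gripper_force: 0.0
```

```bash
python3 - <<'E'
from h import *
c=cam('wrist');im=c['color'];cv2.imwrite('pics/w6.png',im);print(c['s']['position'],proj(c,[(.5247,.4108,.04),(.5247,.4108,.014)]).round())
E
```

```text
[0.5228077  0.41078746 0.22424399] [[283. 267.]
 [283. 249.]]
```

View pics/w6.png

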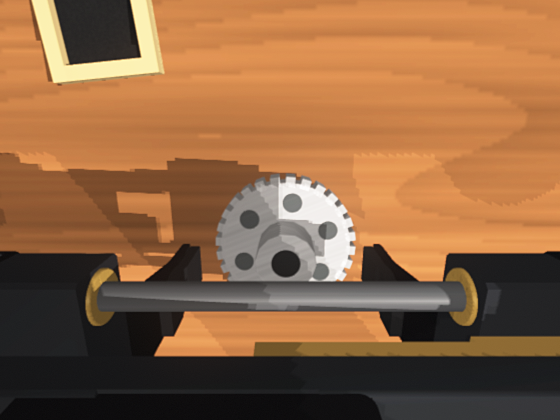

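The hub bore is at (286,264), within 2 mm of the prediction. Lower, grip, lift.

Call:
servo_tool(
  commands=[
    [0,0.0015,0.012,0,0,0,0.087],
    [0,0,0.008,0,0,0,0.087],
    [0,0,0.003,0,0,0,0.087],
    [0,0,0,0,0,0,0.06],
    [0,0,0,0,0,0,0.028],
    [0,0,0,0,0,0,0.028],
    [0,0,0,0,0,0,0.028],
    [0,0,0,0,0,0,0.028],
    [0,0,0,0,0,0,0.028],
    [0,0,0,0,0,0,0.028],
    [0,0,0,0,0,0,0.028],
    [0,0,0,0,0,0,0.028],
  ],
  force=40,
)

```text
clock: 9.1
position: [0.5246, 0.4125, 0.2053]
tool_rot: [-0.001, 1.0, 0.0, 0.0]
ft_force: [-0.1, 0.0, -0.6]
opening: 0.0347
gripper_force: 0.0
```

Call:
servo_tool(
  commands=[
    [0,0,0,0,0,0,0.028],
    [0,0,0,0,0,0,0.028],
    [0,0,-0.008,0,0,0,0.028],
    [0,0,-0.02,0,0,0,0.028],
    [0,0,-0.03,0,0,0,0.028],
    [0,0,-0.03,0,0,0,0.028],
    [0,0,0,0,0,0,0.028],
    [0,0,0,0,0,0,0.028],
  ],
)

```text
clock: 9.77
position: [0.5249, 0.4126, 0.2946]
tool_rot: [-0.001, 1.0, 0.001, 0.001]
ft_force: [-1.6, -0.6, -6.2]
opening: 0.033
gripper_force: 40.0
```

Call:
servo_tool(
  commands=[
    [0,-0.015,0,0,0,0,0.028],
    [0,-0.03,0,0,0,0,0.028],
    [0,-0.033,0,0,0,0,0.028],
    [0,-0.033,0,0,0,0,0.028],
    [0,-0.033,0,0,0,0,0.028],
    [0,-0.033,0,0,0,0,0.028],
    [0,-0.033,0,0,0,0,0.028],
    [0,-0.033,0,0,0,0,0.028],
    [0,-0.033,0,0,0,0,0.028],
    [0,-0.033,0,0,0,0,0.028],
    [0,-0.033,0,0,0,0,0.028],
    [0,-0.033,0,0,0,0,0.028],
    [0,-0.033,0,0,0,0,0.028],
    [0,-0.033,0,0,0,0,0.028],
  ],
)

```text
clock: 10.93
position: [0.5232, -0.0307, 0.2911]
tool_rot: [-0.0, 1.0, -0.0, -0.003]
ft_force: [0.7, 0.2, -4.6]
opening: 0.0332
gripper_force: 40.0
```

Call:
servo_tool(
  commands=[
    [0.0174,-0.0275,0,0,0,0,0.028],
    [0.0174,-0.0275,0,0,0,0,0.028],
    [0.0174,-0.0275,0,0,0,0,0.028],
    [0.0174,-0.0275,0,0,0,0,0.028],
    [0.0174,-0.0275,0,0,0,0,0.028],
    [0.0174,-0.0275,0,0,0,0,0.028],
    [0.0174,-0.0275,0,0,0,0,0.028],
    [0.0174,-0.0275,0,0,0,0,0.028],
    [0,0,0,0,0,0,0.028],
    [0,0,0,0,0,0,0.028],
  ],
)

```text
clock: 11.77
position: [0.3834, -0.2501, 0.2916]
tool_rot: [0.002, 1.0, 0.001, -0.002]
ft_force: [0.8, 0.7, -4.6]
opening: 0.0332
gripper_force: 40.0
```

```bash
python3 - <<'E'
from h import *
c=cam('wrist');im=c['color'];cv2.imwrite('pics/w7.png',im);print(c['s']['position'],c['s']['qpos'][6],c['s']['ft_force'],proj(c,[(.3565,-.2955,.009)]).round())
E
```

```text
[ 0.38340422 -0.25006124  0.2915953 ] 2.1702887790883953 [ 0.77383502  0.72903022 -4.58226403] [[224. 182.]]
```

View pics/w7.png

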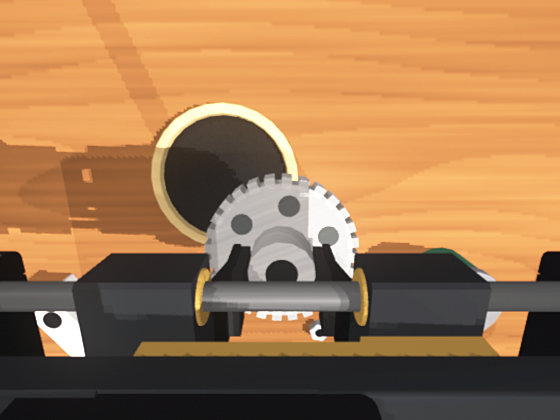

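The ring centre is at about (226,178), within 3 mm of the prediction. Move over and lower.

Call:
servo_tool(
  commands=[
    [0.0147,-0.022,0,0,0,0,0.028],
    [0.0147,-0.022,0,0,0,0,0.028],
    [0,0,0.02,0,0,0,0.028],
    [0,0,0.025,0,0,0,0.028],
    [0,0,0.018,0,0,0,0.028],
    [0,0,0.008,0,0,0,0.028],
    [0,0,0,0,0,0,0.028],
    [0,0,0,0,0,0,0.028],
  ],
)

```text
clock: 12.48
position: [0.3573, -0.2921, 0.2219]
tool_rot: [-0.001, 1.0, 0.0, -0.0]
ft_force: [-0.5, -0.6, -5.6]
opening: 0.0329
gripper_force: 40.0
```

```bash
python3 - <<'E'
from h import *
c=cam('wrist');im=c['color'];cv2.imwrite('pics/w8.png',im);print(c['s']['position'],c['s']['ft_force'])
E
```

```text
[ 0.35732141 -0.29209219  0.22193972] [-0.48465203 -0.63931097 -5.62585721]
```

View pics/w8.png

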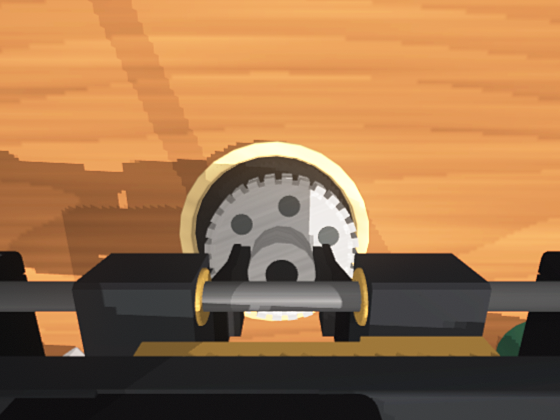

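Gear centre is at column 281 and ring centre at 275: shift about 3 mm in y, and x is fine. Lower.

Call:
servo_tool(
  commands=[
    [0,-0.003,0.003,0,0,0,0.028],
    [0,0,0.004,0,0,0,0.028],
    [0,0,0.003,0,0,0,0.028],
    [0,0,0.0015,0,0,0,0.028],
    [0,0,0,0,0,0,0.028],
    [0,0,0,0,0,0,0.028],
  ],
)

```text
clock: 13.03
position: [0.3569, -0.2957, 0.2106]
tool_rot: [-0.001, 1.0, 0.0, -0.0]
ft_force: [-0.1, 0.3, -5.1]
opening: 0.0331
gripper_force: 40.0
```

Call:
servo_tool(
  commands=[
    [0,0,0.0015,0,0,0,0.028],
    [0,0,0.001,0,0,0,0.028],
    [0,0,0,0,0,0,0.028],
    [0,0,0,0,0,0,0.028],
  ],
)

```text
clock: 13.37
position: [0.357, -0.2957, 0.2083]
tool_rot: [-0.001, 1.0, -0.0, 0.0]
ft_force: [-0.4, -0.4, -3.5]
opening: 0.0329
gripper_force: 40.0
```

Call:
servo_tool(
  commands=[
    [0,0,0.001,0,0,0,0.028],
    [0,0,0,0,0,0,0.028],
    [0,0,0,0,0,0,0.028],
  ],
)

```text
clock: 13.62
position: [0.357, -0.2958, 0.2082]
tool_rot: [-0.001, 1.0, 0.0, 0.0]
ft_force: [-2.0, 2.3, 7.2]
opening: 0.0332
gripper_force: 40.0
```

Seated (floor pushes back 7 N). Release, rise and go to the block, turning +0.52 rad about tool z.

Call:
servo_tool(
  commands=[
    [0,0,0,0,0,0,0.045],
    [0,0,0,0,0,0,0.055],
    [0,0,0,0,0,0,0.055],
    [0,0,-0.008,0,0,0,0.055],
    [0,0,-0.025,0,0,0,0.055],
    [0,0,-0.035,0,0,0,0.087],
    [0,0,-0.025,0,0,0,0.087],
    [-0.034,0.0098,0,0,0,0,0.087],
    [-0.034,0.0098,0,0,0,0,0.087],
    [-0.034,0.0098,0,0,0,0,0.087],
    [-0.034,0.0098,0,0,0,0,0.087],
    [-0.034,0.0098,0,0,0,0,0.087],
    [-0.034,0.0098,0,0,0,0,0.087],
    [-0.034,0.0098,0,0,0,0,0.087],
    [-0.034,0.0098,0,0,0,0.104,0.087],
    [0,0,0,0,0,0.104,0.087],
    [0,0,0,0,0,0.104,0.087],
    [0,0,0,0,0,0.104,0.087],
    [0,0,0,0,0,0.104,0.087],
    [0,0,0,0,0,0,0.087],
  ],
)

```text
clock: 15.28
position: [0.6289, -0.2167, 0.3005]
tool_rot: [0.257, 0.966, -0.0, -0.0]
ft_force: [-0.2, -0.5, -0.4]
opening: 0.0873
gripper_force: 0.0
```

```bash
python3 - <<'E'
from h import *
c=cam('top');im=c['color'];hsv=cv2.cvtColor(im,cv2.COLOR_BGR2HSV)
k=blobs(im.max(2)<75,(239,229)); r=cv2.minAreaRect(onz(c,k.reshape(-1,2),.006).astype(np.float32)); print('sq',r)
for n in ('large',):
    im2=im[263-60:263+60,383-80:383+80]
cs=cam('scene');u,v=proj(cs,(.357,-.296,.02))[0].astype(int);a=cs['color'][v-60:v+60,max(0,u-80):u+80]
w=cam('wrist');print(w['s']['position'],Ro.from_quat(w['s']['tool_rot']).as_matrix()[:2,1],proj(w,[(.6332,-.2172,.042),(.6332,-.2172,0)]).round())
a=cv2.resize(a,None,fx=2.5,fy=2.5)
b=w['color']; out=np.zeros((600,800,3),np.uint8); out[:420,:560]=b; h=a.shape[0]; a=a[:180]; out[420:420+len(a),:a.shape[1]]=a[:180]
out[420:,400:720]=cv2.resize(im2,None,fx=2,fy=2)[:180]
cv2.imwrite('pics/w9.png',out)
E
```

```text
sq ((0.45130643248558044, 0.11269669234752655), (0.059491246938705444, 0.05958985164761543), 58.00293731689453)
[ 0.62888504 -0.21674408  0.30050972] [0.49326806 0.86987735] [[283. 226.]
 [283. 211.]]
```

View pics/w9.png

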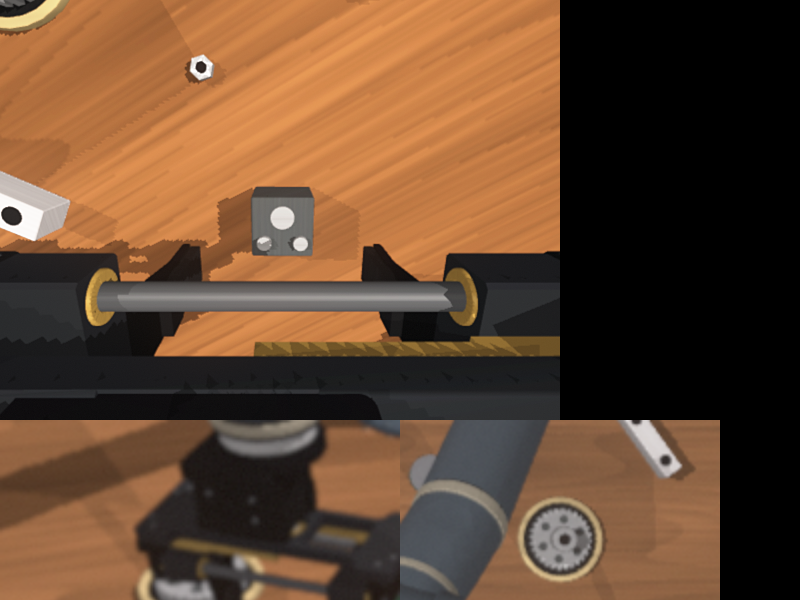

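The gear is centred in the large holder (top crop, (561,540)). The block is at columns 251–314 of the wrist view, square to the fingers, its top centred at (282,226) as predicted. Grip it.

Call:
servo_tool(
  commands=[
    [-0.004,0.001,0.02,0,0,0,0.087],
    [0,0,0.03,0,0,0,0.087],
    [0,0,0.03,0,0,0,0.087],
    [0,0,0.018,0,0,0,0.087],
    [0,0,0.006,0,0,0,0.087],
    [0,0,0,0,0,0,0.087],
    [0,0,0,0,0,0,0.06],
    [0,0,0,0,0,0,0.042],
    [0,0,0,0,0,0,0.042],
    [0,0,0,0,0,0,0.042],
    [0,0,0,0,0,0,0.042],
    [0,0,0,0,0,0,0.042],
    [0,0,0,0,0,0,0.042],
    [0,0,0,0,0,0,0.042],
  ],
)

```text
clock: 16.6
position: [0.6328, -0.2182, 0.1965]
tool_rot: [0.256, 0.967, -0.0, 0.0]
ft_force: [-0.7, -0.7, 0.9]
opening: 0.0475
gripper_force: 40.0
```

Call:
servo_tool(
  commands=[
    [0,0,-0.01,0,0,0,0.042],
    [0,0,-0.025,0,0,0,0.042],
    [0,0,-0.03,0,0,0.042,0.042],
    [0.0299,0.0168,0,0,0,0,0.042],
    [0.0299,0.0168,0,0,0,0,0.042],
    [0.0299,0.0168,0,0,0,0,0.042],
    [0.0299,0.0168,0,0,0,0,0.042],
    [0.0299,0.0168,0,0,0,0,0.042],
    [0.0299,0.0168,0,0,0,0,0.042],
    [0.0299,0.0168,0,0,0,0,0.042],
    [0.0299,0.0168,0,0,0,0,0.042],
    [0.0299,0.0168,0,0,0,0,0.042],
    [0.0299,0.0168,0,0,0,0,0.042],
    [0.02,0.012,0,0,0,0,0.042],
    [0.01,0.005,0.02,0,0,0,0.042],
    [0,0,0.015,0,0,0,0.042],
    [0,0,0,0,0,0,0.042],
    [0,0,0,0,0,0,0.042],
  ],
)

```text
clock: 18.1
position: [0.452, 0.1132, 0.2258]
tool_rot: [0.277, 0.961, -0.001, -0.001]
ft_force: [0.3, -1.0, -5.4]
opening: 0.0477
gripper_force: 40.0
```

```bash
python3 - <<'E'
from h import *
w=cam('wrist');print(w['s']['position'],w['s']['ft_force'],Ro.from_quat(w['s']['tool_rot']).as_matrix()[:2,1],proj(w,[(.4513,.1127,.009)]).round())
cv2.imwrite('pics/w10.png',w['color'])
E
```

```text
[0.45204886 0.11322965 0.22583697] [ 0.31996847 -0.9768795  -5.40077318] [0.53194694 0.84677486] [[280. 240.]]
```

View pics/w10.png

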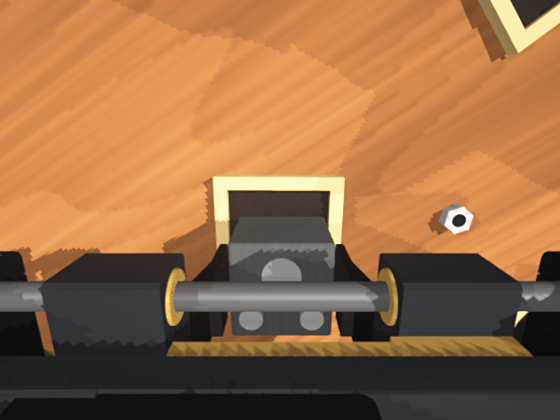

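Rim spans columns 213–344 and block 229–334, parallel: shift −1 mm in y. Lower.

Call:
servo_tool(
  commands=[
    [0,-0.001,0.008,0,0,0,0.042],
    [0,0,0.008,0,0,0,0.042],
    [0,0,0.004,0,0,0,0.042],
    [0,0,0.0025,0,0,0,0.042],
    [0,0,0,0,0,0,0.042],
    [0,0,0,0,0,0,0.042],
  ],
)

```text
clock: 18.65
position: [0.4521, 0.1126, 0.2036]
tool_rot: [0.277, 0.961, -0.0, -0.0]
ft_force: [-0.1, 0.3, -5.7]
opening: 0.0477
gripper_force: 40.0
```

Call:
servo_tool(
  commands=[
    [0,0,0.002,0,0,0,0.042],
    [0,0,0.0015,0,0,0,0.042],
    [0,0,0,0,0,0,0.042],
    [0,0,0.0007,0,0,0,0.042],
    [0,0,0,0,0,0,0.042],
    [0,0,0,0,0,0,0.042],
  ],
)

```text
clock: 19.15
position: [0.4521, 0.1127, 0.1996]
tool_rot: [0.277, 0.961, 0.0, 0.0]
ft_force: [0.5, 0.5, -6.1]
opening: 0.0477
gripper_force: 40.0
```

Call:
servo_tool(
  commands=[
    [0,0,0.001,0,0,0,0.042],
    [0,0,0,0,0,0,0.042],
    [0,0,0,0,0,0,0.042],
  ],
)

```text
clock: 19.4
position: [0.4521, 0.1126, 0.1994]
tool_rot: [0.277, 0.961, 0.0, -0.0]
ft_force: [-2.2, -1.2, 5.9]
opening: 0.0477
gripper_force: 40.0
```

Seated. Release, rise and go to the jaw.

Call:
servo_tool(
  commands=[
    [0,0,0,0,0,0,0.055],
    [0,0,0,0,0,0,0.062],
    [0,0,0,0,0,0,0.062],
    [0,0,-0.008,0,0,0,0.062],
    [0,0,-0.025,0,0,0,0.062],
    [0,0,-0.035,0,0,0,0.087],
    [0,0,-0.035,0,0,0,0.087],
    [-0.0211,-0.0283,0,0,0,0,0.087],
    [-0.0211,-0.0283,0,0,0,0,0.087],
    [-0.0211,-0.0283,0,0,0,0,0.087],
    [-0.0211,-0.0283,0,0,0,0,0.087],
    [-0.0211,-0.0283,0,0,0,0,0.087],
    [-0.0211,-0.0283,0,0,0,0,0.087],
    [-0.0211,-0.0283,0,0,0,0,0.087],
    [-0.0211,-0.0283,0,0,0,0,0.087],
    [-0.0211,-0.0283,0,0,0,0,0.087],
    [-0.0211,-0.0283,0,0,0,0,0.087],
    [-0.0211,-0.0283,0,0,0,0,0.087],
    [-0.0211,-0.0283,0,0,0,0,0.087],
    [-0.0211,-0.0283,0,0,0,0,0.087],
  ],
)

```text
clock: 21.07
position: [0.4886, -0.3465, 0.3021]
tool_rot: [0.277, 0.961, 0.0, 0.0]
ft_force: [1.0, 0.2, 0.0]
opening: 0.0869
gripper_force: 0.0
```

Call:
servo_tool(
  commands=[
    [-0.0211,-0.0283,0,0,0,0,0.087],
    [-0.0211,-0.0283,0,0,0,0,0.087],
    [0,0,0,0,0,0.115,0.087],
    [0,0,0,0,0,0.115,0.087],
    [0,0,0,0,0,0.115,0.087],
    [0,0,0,0,0,0.115,0.087],
    [0,0,0,0,0,0.115,0.087],
    [0,0,0,0,0,0.115,0.087],
    [0,0,0,0,0,0.115,0.087],
    [0,0,0,0,0,0.115,0.087],
    [0,0,0,0,0,0.115,0.087],
    [0,0,0,0,0,0.115,0.087],
    [0,0,0,0,0,0.115,0.087],
    [0,0,0,0,0,0.115,0.087],
    [0,0,0,0,0,0.115,0.087],
    [0,0,0,0,0,0.115,0.087],
    [0,0,0,0,0,0.115,0.087],
    [0,0,0,0,0,0.115,0.087],
    [0,0,0,0,0,0.115,0.087],
    [0,0,0,0,0,0,0.087],
  ],
)

```text
clock: 22.73
position: [0.4947, -0.4147, 0.3017]
tool_rot: [0.952, 0.307, -0.0, 0.0]
ft_force: [0.3, 0.0, -0.3]
opening: 0.0873
gripper_force: 0.0
```

```bash
python3 - <<'E'
from h import *
w=cam('wrist');print(w['s']['position'],Ro.from_quat(w['s']['tool_rot']).as_matrix()[:2,:2],proj(w,[(.4946,-.4159,.036)]).round())
out=np.zeros((600,800,3),np.uint8); out[:420,:560]=w['color']
t=cam('top')['color']; out[420:600,:560]=cv2.resize(t[140:290,100:450],(560,240))[:180]
cv2.imwrite('pics/w11.png',out)
E
```

```text
[ 0.49473312 -0.41470592  0.30166201] [[ 0.81121112  0.58475319]
 [ 0.58475314 -0.81121126]] [[283. 219.]]
```

View pics/w11.png

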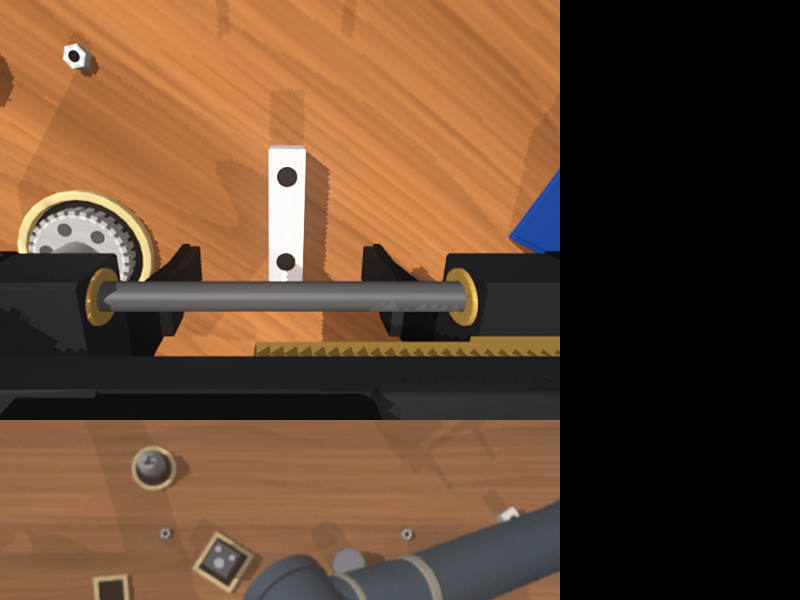

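The jaw is at columns 269–306, parallel to the fingers' approach, with holes at rows 177 and 262 (middle 219, as predicted): shift +3.5 mm in y. In the top crop the chuck and block sit in their holders, and the tin is unmoved.

Call:
servo_tool(
  commands=[
    [0,0.0035,0.02,0,0,0,0.087],
    [0,0,0.03,0,0,0,0.087],
    [0,0,0.03,0,0,0,0.087],
    [0,0,0.02,0,0,0,0.087],
    [0,0,0.0075,0,0,0,0.087],
    [0,0,0,0,0,0,0.06],
    [0,0,0,0,0,0,0.022],
    [0,0,0,0,0,0,0.022],
    [0,0,0,0,0,0,0.022],
    [0,0,0,0,0,0,0.022],
    [0,0,0,0,0,0,0.022],
    [0,0,0,0,0,0,0.022],
    [0,0,0,0,0,0,0.022],
    [0,0,0,0,0,0,0.022],
    [0,0,0,0,0,0,0.022],
    [0,0,0,0,0,0,0.022],
  ],
)

```text
clock: 24.17
position: [0.4964, -0.418, 0.194]
tool_rot: [0.951, 0.308, 0.0, 0.0]
ft_force: [-0.1, -0.2, -0.6]
opening: 0.0281
gripper_force: 39.9
```

Call:
servo_tool(
  commands=[
    [0,0,-0.01,0,0,0,0.022],
    [0,0,-0.035,0,0,0,0.022],
    [0,0,-0.04,0,0,0.105,0.022],
    [0,0,0,0,0,0.106,0.022],
    [0,0,0,0,0,0.106,0.022],
    [0,0,0,0,0,0.106,0.022],
    [0,0,0,0,0,0.106,0.022],
    [0.0062,-0.0344,0,0,0,0,0.022],
    [0.0062,-0.0344,0,0,0,0,0.022],
    [0.0062,-0.0344,0,0,0,0,0.022],
    [0.0062,-0.0344,0,0,0,0,0.022],
    [0.0062,-0.0344,0,0,0,0,0.022],
    [0.0062,-0.0344,0,0,0,0,0.022],
    [0.0062,-0.0344,0,0,0,0,0.022],
    [0.0062,-0.0344,0,0,0,0,0.022],
    [0.0062,-0.0344,0,0,0,0,0.022],
    [0.0062,-0.0344,0,0,0,0,0.022],
    [0.0062,-0.0344,0,0,0,0,0.022],
    [0.0062,-0.0344,0,0,0,0,0.022],
  ],
)

```text
clock: 25.75
position: [0.53, 0.002, 0.2792]
tool_rot: [0.999, 0.048, -0.0, -0.0]
ft_force: [0.9, 0.4, -3.7]
opening: 0.0279
gripper_force: 39.9
```

Call:
servo_tool(
  commands=[
    [-0.0145,-0.0322,0,0,0,0,0.022],
    [-0.0145,-0.0322,0,0,0,0,0.022],
    [-0.0145,-0.0322,0,0,0,0,0.022],
    [-0.0145,-0.0322,0,0,0,0,0.022],
    [-0.0145,-0.0322,0,0,0,0,0.022],
    [-0.0145,-0.0322,0,0,0,0,0.022],
    [-0.0145,-0.0322,0,0,0,0,0.022],
    [-0.0145,-0.0322,0,0,0,0,0.022],
    [-0.0145,-0.0322,0,0,0,0,0.022],
    [-0.0145,-0.0322,0,0,0,0,0.022],
    [0,0,0.03,0,0,0,0.022],
    [0,0,0.02,0,0,0,0.022],
    [0,0,0,0,0,0,0.022],
    [0,0,0,0,0,0,0.022],
  ],
)

```text
clock: 26.92
position: [0.3548, 0.3061, 0.229]
tool_rot: [0.999, 0.048, -0.001, 0.001]
ft_force: [0.1, 0.5, -2.1]
opening: 0.0277
gripper_force: 39.9
```

```bash
python3 - <<'E'
from h import *
w=cam('wrist');M=Ro.from_quat(w['s']['tool_rot']).as_matrix();print(w['s']['position'],w['s']['ft_force'],w['s']['qpos'][6],np.degrees(np.arctan2(M[1,0],M[0,0])),proj(w,[(.3539,.3062,.009)]).round())
cv2.imwrite('pics/w12.png',w['color'])
a=np.radians(5.6);e=np.array([np.cos(a),np.sin(a)]);n=np.array([-e[1],e[0]])
p=np.array([.3539,.3062]);print('rim outer corners',proj(w,[np.r_[p+i*.072*e+j*.03*n,.009] for i,j in((1,1),(1,-1),(-1,1),(-1,-1))]).round())
E
```

```text
[0.35478862 0.30611005 0.22900964] [ 0.11857035  0.46096739 -2.12983411] -1.3819685763729685 5.505234806471612 [[281. 239.]]
rim outer corners [[229. 125.]
 [332. 124.]
 [239. 335.]
 [323. 335.]]
```

View pics/w12.png

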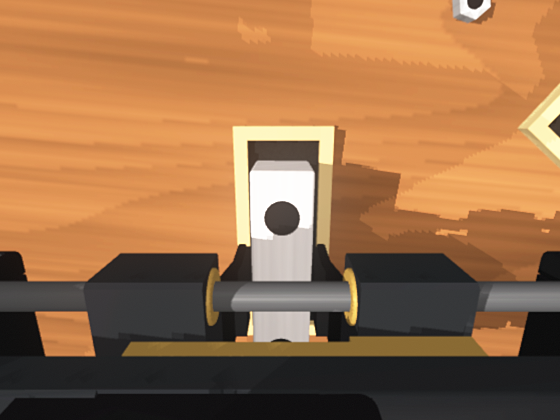

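Rim corners are at (233,127) and (335,127), about 2 mm right of prediction. The jaw's end is at rows 163–173, so it sits about 3.5 mm back in the grip. Shift (+1.5, +2) mm and lower.

Call:
servo_tool(
  commands=[
    [0.0015,0.002,0.008,0,0,0,0.022],
    [0,0,0.01,0,0,0,0.022],
    [0,0,0.006,0,0,0,0.022],
    [0,0,0.004,0,0,0,0.022],
    [0,0,0.001,0,0,0,0.022],
    [0,0,0,0,0,0,0.022],
    [0,0,0,0,0,0,0.022],
  ],
)

```text
clock: 27.55
position: [0.357, 0.3047, 0.2003]
tool_rot: [0.999, 0.048, 0.0, -0.0]
ft_force: [1.3, -0.5, -3.4]
opening: 0.028
gripper_force: 39.9
```

Call:
servo_tool(
  commands=[
    [0,0,0.002,0,0,0,0.022],
    [0,0,0.001,0,0,0,0.022],
    [0,0,0,0,0,0,0.022],
    [0,0,0.0007,0,0,0,0.022],
    [0,0,0,0,0,0,0.022],
    [0,0,0,0,0,0,0.022],
  ],
)

```text
clock: 28.05
position: [0.3568, 0.3047, 0.1969]
tool_rot: [0.999, 0.048, -0.0, -0.0]
ft_force: [-3.0, -1.0, 5.7]
opening: 0.0277
gripper_force: 39.9
```

Seated at the expected height. Release, rise and back away so the final view is clear.

Call:
servo_tool(
  commands=[
    [0,0,0,0,0,0,0.035],
    [0,0,0,0,0,0,0.045],
    [0,0,0,0,0,0,0.045],
    [0,0,-0.008,0,0,0,0.045],
    [0,0,-0.025,0,0,0,0.045],
    [0,0,-0.035,0,0,0,0.06],
    [0,0,-0.04,0,0,0,0.087],
    [0,0,-0.04,0,0,0,0.087],
    [0,-0.035,-0.02,0,0,0,0.087],
    [0,-0.035,0,0,0,0,0.087],
    [0,-0.035,0,0,0,0,0.087],
    [0,-0.035,0,0,0,0,0.087],
    [0,-0.035,0,0,0,0,0.087],
    [0,-0.035,0,0,0,0,0.087],
    [0,0,0,0,0,0,0.087],
    [0,0,0,0,0,0,0.087],
  ],
)

```text
clock: 29.38
position: [0.3355, 0.5155, 0.3642]
tool_rot: [0.999, 0.05, 0.001, 0.001]
ft_force: [0.4, -1.3, 0.1]
opening: 0.0866
gripper_force: 0.0
```

```bash
python3 - <<'E'
from h import *
a=cam('scene')['color'][130:330,40:480]; b=cam('top')['color'][130:300,110:450]
out=np.zeros((600,800,3),np.uint8)
a=cv2.resize(a,(660,300)); b=cv2.resize(b,(600,300)); out[:300,:660]=a; out[300:,:600]=b
cv2.imwrite('pics/f13.png',out)
E
```

```text
(no output)
```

View pics/f13.png

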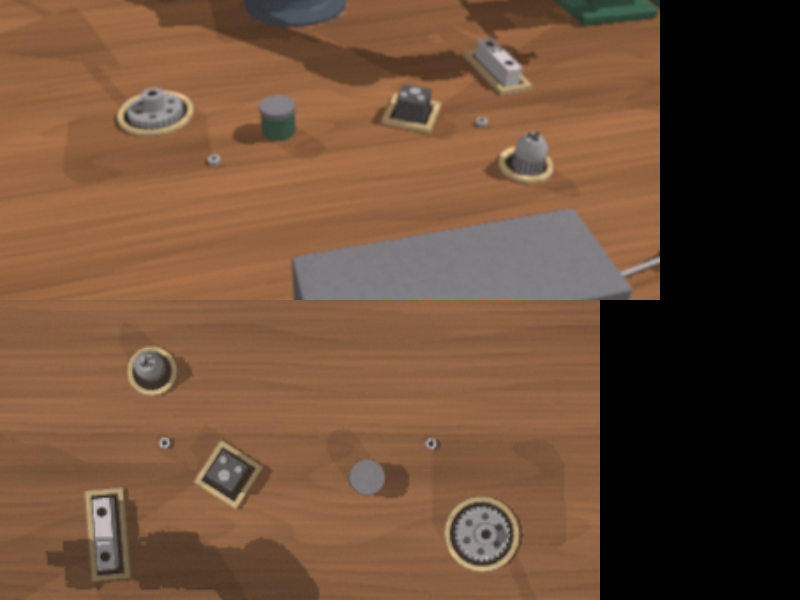

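All four pieces sit flat and upright in their recesses: chuck (151,370), block (229,473), jaw (105,533) and gear (482,533). The tin is where it was, at (367,477).

```bash
python3 -c "
from rig import manip
print(manip.hand_in())"
```

```text
the job is handed in; nothing more can be done
None
```

The chuck, gear, tool block and vice jaw were each set down flat and upright in their matching holders, the grease tin was left where it stood, and the job was handed in at about 30 s of the 122 s allowed.

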